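# Check the hand brake of a walking frame

### The job

Check the red brake lever of the walking-frame handle clamped in the blue stand: with the backs of your fingers, push it from its outer side in towards the black grip until it comes up against its stop, a little short of the grip, keep it there a moment, and let it spring all the way back out. Then push it in to its stop again and finish while holding it there, so that the gap can be seen. Press firmly but do not force it, do not pinch the lever or touch the bar and its grip, and leave everything else on the desk where it is.

Things in the scene. Friction and masses are not known exactly. Their poses are not given: they have to be found in the camera images.
- stand: fixed blue bench stand. Origin on the table; its y axis runs along the handlebar. Base plate 150 x 160 x 16 mm centred at y = +85 mm, a post there and a clamp block (46 x 36 mm, top 136 mm above the table) around the bar at y = +85 mm. Its x axis points from the lever to the bar.
- bar: level fixed handlebar, axis 115 mm above the table, along y from +170 to -130 mm. Origin on the axis above the stand's origin, axes as the stand's. Tube 25 mm across; black ribbed grip 34 mm across (37 over its ribs) from y = -5 to -130 mm; black brake housing at y = 15 to 45 mm, up to 18 mm above and below the axis, reaching to x = -50 mm, where it carries the lever. Not to be touched.
- grip_center (a point): centre of the black grip, on the bar's axis, 115 mm above the table; axes as the bar's
- lever_pivot (a point): point on the lever's upright hinge axis, at the blade's mid-height, 38 mm from the bar's axis (x = -38, y = +30 mm in the bar's frame). Its axes turn with the lever: -y runs along the blade to its free end, x points across the blade towards the grip
- lever_pad (a point): middle of the finger area on the outer face (away from the grip) of the red lever blade, 85 mm from the pivot, at the blade's mid-height (115 mm above the table). x points straight into the blade towards the grip (the way to push; turns with the lever), -y along the blade to its free end, z up
- lever_end (a point): centre of the knob at the free end of the red lever, at mid-height; axes as lever_pad. The blade is a straight flat strip 10 mm thick, 20 mm tall, from 6 to 128 mm from the pivot, ending in an upright round knob 18 mm across centred 130 mm from the pivot. Free space below it down to the table (nothing there taller than 20 mm) and above it
- brake_lever (a joint): angle of the lever, rad: 0 fully out (it is sprung to here; the blade then stands 0.36 rad open from the bar's direction), grows as it is pressed in, hard stop at 0.32, where the blade is still about 20 mm short of the grip. The lever pad travels 27 mm. The spring pushes back at the pad with about 4 N at first and 9 N at the stop; beyond that the stop is rigid
- spanner: steel open spanner 140 mm long lying flat on the table on the robot's side of the lever; loose bystander, leave it alone. Origin at the centre of its underside
- ointment_jar: white jar with blue lid, 48 mm across and 45 mm tall, beyond the bar; loose bystander, leave it alone. Origin at the centre of its underside
- spare_block: black rubber block 30 x 50 x 22 mm, beyond the bar; loose bystander, leave it alone. Origin at the centre of its underside
- amber_bottle: amber bottle 60 mm across, 130 mm tall; loose bystander, leave it alone. Origin at the centre of its underside
- mortar: white mortar 100 mm across, 55 mm tall, with a wooden pestle to 90 mm; loose bystander, leave it alone. Origin at the centre of its underside
- carton: white paper carton 50 x 90 x 60 mm; loose bystander, leave it alone. Origin at the centre of its underside
- desk_punch: orange desk punch 70 x 100 x 61 mm; loose bystander, leave it alone. Origin at the centre of its underside

How it is judged:
By the outcome, as a careful person would: the job done as asked, in the order asked, and still so for the second after the job is handed in, while the arm keeps its last pose, push and grip.
It also fails if it takes over 38 s, if anything falls off the work surface, if the arm or the gripper's body presses on something with over 40 N, if the wrist force passes 120 N, or if a joint passes its speed limit or range.

### The arm

A 7-joint arm with a two-finger parallel gripper is mounted at the origin on the work surface. World frame = base frame: x ahead of the robot, y to its left, z up, the work surface at z = 0. Lengths are in m, angles in rad, forces in N, time in s.
With the tool pointing down it reaches from about 0.375 to 0.925 m from the base axis. Payload 3.1 kg.
Tool frame: the origin (TCP) lies on the front face of the gripper's body, between the roots of the fingers; the fingertips stand 73 mm ahead of it and the grasp point (between the pads) lies 54 mm ahead of it (bot.finger_overhang is the distance from the TCP to the fingertips, in m); z points along the fingers, y is the line along which they close (so a half turn about z gives the same grasp; the last joint's range is limited). The gripper opens to 85 mm and grips with 20 to 120 N. Pads are 22 mm wide; open, the fingers measure 114 mm over their backs; the gripper's body (76 mm by 85 mm) begins 54 mm behind the grasp point. The pads swing forward as they close: fully open they stand 13 mm farther back than shut.
Start: joints at [-1.339, 0.383, 0.044, 1.598, -0.018, 1.161, -0.05], TCP at [0.21, 0.615, 0.304] pointing down, gripper open.
Joint ranges: [-2.61, 2.61], [-0.41, 2.15], [-1.48, 1.57], [0, 2.5], [-1.57, 4.71], [0.05, 1.97], [-2.85, 2.85]. Speed limits (rad/s): [2.79, 2.79, 3.14, 3.14, 3.14, 3.14, 3.14].

### API

Orientations are given as [roll, pitch, yaw] about the fixed x, y, z axes, in that order (R = Rz(yaw) Ry(pitch) Rx(roll)).
In Python, from plant import bot gives the robot as it stands.
- The arm moves only by the shell command python3 -m inch 'ROWS'. ROWS is JSON, one flat list of numbers, 7 for each row, row after row: the gripper's target within -1 to 1 (fully open at 1, half-way at 0, shut at -1), then the shift along the world's x, y, z scaled (see below), then the turn, a rotation vector about the world's x, y, z scaled (see below). In form: [claw, tx, ty, tz, rx, ry, rz, claw, tx, ty, tz, rx, ry, rz, ...]. A call has 1 to 10 rows; each row shifts and turns the commanded pose from where the row before left it; what a row does not reach is not made up. The controller multiplies each number of a shift by 100 mm and each number of a turn by 180 degrees. A row lasts 1/8 s, in which the tool goes at most 62.5 mm and 10.7 degrees, less where a joint would pass 70% of its speed; a pose out of reach is approached as far as the arm can. A call with a number of a shift or a turn outside -1 to 1 is refused whole. A call with a gripper value outside its range is refused whole. The fingers move at their own pace and stop on an object; the grip force is fixed at half the most. Time passes only in rows, so rows that do not move let the fingers close. It gives the time, the measured TCP pose, the force, the opening and the grip force at its end, in the units of the state.
- bot.sense(): the state, without advancing time (a new reading comes with each control period).
- bot.capture(name): name is "side" or "top" or "wrist"; returns a dict with "pixels" (480x640x3 uint8, red, green, blue), "fx", "fy", "cx", "cy" (pixels), "T" (4x4, takes a point from camera to world coordinates). Camera axes: x right, y down, z forward; pixel columns grow to the right and rows downward; lengths in m; the calibration is good to about 2 mm. The wrist camera is an equidistant fisheye: a pixel r from the principal point sees the ray r / f radians off the axis. A picture is of the moment at which its call begins. There is no depth.
- bot.sign_off(): hands the job in; it is judged then, once.
Trained networks look in the newest picture that a camera, given by its name, has taken for a name from the list of things; names that differ only in an ending like _2 or _b are one class to them, and where a whole thing is asked for, a point or a joint stands for the part that bears it (a point fixed in the world has none). Each returns a list of dicts, best first, with "p" (0 to 1); they miss things now and then, are a little off and sometimes report something else, mostly with a low value. They report only what shows in the picture. A call takes as long as a camera call.
- bot.masks_of(thing, camera): "pixels" (480x640 bool, what is visible of it) and "bbox" ([centre column, centre row, width, height] in pixels, round what is visible of it).
The state is a dict: "time": time; "joint_pos": joint angles; "qd": joint speeds; "joint_torque": joint torques, N m; "eef_pos": TCP position; "ee_rot": TCP orientation; "ft_force": force on the tool from outside, world axes, zero at the start; "moment": the same for the moment, N m; "grip_width": opening from 0.0 (shut) to 1.0 (fully open); "grip_force": force on a finger pad.
Only numpy, scipy, OpenCV 4.12 (cv2) and the standard library are available. Lean on these libraries where they do the work, as an engineer would, in place of code of your own. Each camera call takes 0.05 s, during which the arm holds its last target. There are 200 camera calls.

## Working session

There is one attempt and no reset: what is moved stays moved. The work goes in short steps, Python scripts to look and compute and a shell command to move; the robot and the scene stay as the last step left them, time stands still between calls to the robot, and variables do not carry over. Pictures are saved under pics/ and viewed, at most 10 in all, crops included, and the job is handed in when it is done.

```bash
mkdir -p pics
python3 - <<'E'
from plant import bot
import cv2,numpy as np
s=bot.sense();print(s)
ims=[]
for c in("top","side"):
    d=bot.capture(c);im=d["pixels"][:,:,::-1].copy();cv2.imwrite(f"pics/{c}0.png",im)
    print(c,d["fx"],d["fy"],d["cx"],d["cy"],np.round(d["T"],4).tolist())
    for t in("brake_lever","stand","bar","spanner"):
        for m in bot.masks_of(t,c)[:2]: print(t,m["p"],m["bbox"])
E
```

```text
{'time': 0.0, 'joint_pos': array([-1.33878345,  0.38385906,  0.04383117,  1.59959173, -0.01791336,
        1.16118231, -0.04990485]), 'qd': array([ 0.00036727,  0.0008448 ,  0.00076479,  0.00176169,  0.00149242,
        0.00011124, -0.00032027]), 'joint_torque': array([-5.40642959e-04, -4.33455920e+01,  1.02428388e+00, -2.49521953e+01,
        1.06377972e-02,  1.14190587e-02,  7.02025659e-06]), 'eef_pos': array([0.21025989, 0.61425498, 0.30246308]), 'ee_rot': array([-3.13894784e+00,  1.30031326e-04,  2.81185181e+00]), 'ft_force': array([ 0.10151097,  0.59876302, -0.14731432]), 'moment': array([-0.01750999,  0.01096972, -0.08019497]), 'grip_force': 0.0, 'grip_width': 0.9972152320962618}
top 488.31940843921376 488.31940843921376 311.87436946804513 241.83627714542268 [[-0.0089, -0.9948, 0.1014, 0.5116], [-0.9999, 0.0095, 0.0055, 0.0088], [-0.0065, -0.1014, -0.9948, 1.1146], [0.0, 0.0, 0.0, 1.0]]
brake_lever 0.72 [282.0, 305.3, 17.7, 61.6]
brake_lever 0.54 [280.5, 256.9, 67.7, 26.7]
stand 0.57 [250.3, 235.7, 145.4, 66.3]
bar 0.83 [251.8, 235.7, 146.3, 40.9]
spanner 0.93 [282.6, 304.5, 15.8, 64.4]
spanner 0.59 [498.2, 330.0, 52.6, 29.4]
side 440.7693844471388 440.7693844471388 321.46668128297836 239.06272175128717 [[0.9968, -0.0446, 0.066, 0.5499], [-0.0796, -0.561, 0.824, -0.8144], [0.0003, -0.8266, -0.5628, 0.6355], [0.0, 0.0, 0.0, 1.0]]
brake_lever 0.8 [302.4, 210.8, 23.7, 37.9]
stand 0.79 [324.6, 202.8, 64.4, 79.8]
stand 0.37 [306.5, 214.6, 23.6, 36.5]
bar 0.95 [323.1, 202.4, 39.2, 67.4]
spanner 0.65 [264.4, 249.9, 54.9, 11.0]
```

View pics/top0.png

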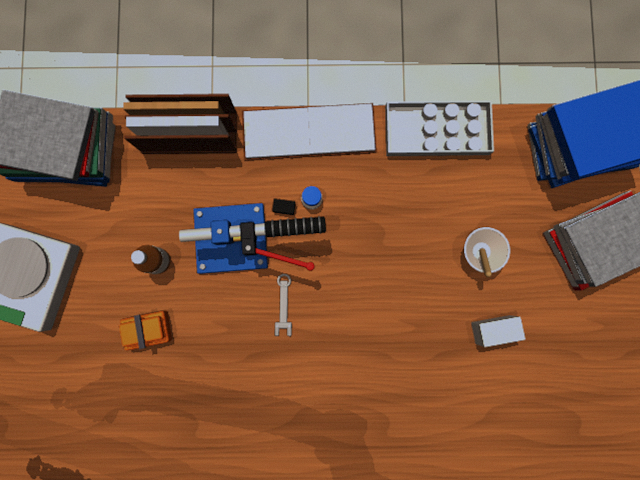

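View pics/side0.png

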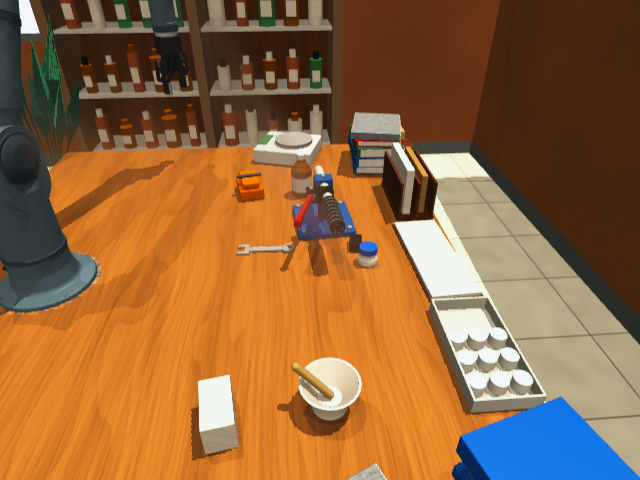

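The top view shows the bar running from (180,236) to (326,225), the red lever from about (255,250) to its knob at (311,267), and the spanner at (283,305). I'll compute the positions on the z=0.115 plane.

```bash
cat > h.py <<'E'
import cv2,numpy as np
def unproj(d,uv,z):
    uv=np.atleast_2d(uv).astype(float);r=np.c_[(uv[:,0]-d["cx"])/d["fx"],(uv[:,1]-d["cy"])/d["fy"],np.ones(len(uv))]
    T=np.array(d["T"]);w=r@T[:3,:3].T;o=T[:3,3];return o+w*((z-o[2])/w[:,2])[:,None]
def red(d,box):
    h=cv2.cvtColor(d["pixels"],cv2.COLOR_RGB2HSV);m=((h[...,0]<5)|(h[...,0]>174))&(h[...,1]>170)&(h[...,2]>80)
    k=np.zeros_like(m);x0,x1,y0,y1=box;k[y0:y1,x0:x1]=1;m&=k
    n,l,st,_=cv2.connectedComponentsWithStats(m.astype(np.uint8));i=1+np.argmax(st[1:,4])
    v,u=np.nonzero(l==i);return np.c_[u,v]
E
python3 - <<'E'
from plant import bot
from h import *
d=bot.capture("top")
p=red(d,(240,330,230,290));print(len(p),p.min(0),p.max(0))
w=unproj(d,p,0.125)[:,:2];c=w.mean(0);_,_,V=np.linalg.svd(w-c);a=V[0]*(-1 if V[0][1]>0 else 1)
t=(w-c)@a;print("lever c",c,"dir",a,"yaw",np.arctan2(a[1],a[0]),"ends",c+a*t.min(),c+a*t.max())
m=bot.masks_of("bar","top")[0]["pixels"]
g=unproj(d,[[180,236],[326,225.5]],0.1275);print("bar",g)
v,u=np.nonzero(m);print(u.min(),u.max(),np.median(v[u<u.min()+10]),np.median(v[u>u.max()-10]))
print("spanner",unproj(d,[[283,275],[283,336]],0.005)[:,:2])
print("housing",unproj(d,[[240,222],[255,222],[240,254],[255,254]],0.133)[:,:2])
print("jar",unproj(d,[[312,197]],0.045))
E
```

```text
310 [256 248] [313 270]
lever c [0.57846657 0.06827398] dir [-0.28670647 -0.95801848] yaw -1.8615835290559182 ends [0.59676712 0.12942454] [0.56155995 0.01178117]
bar [[ 0.62681153  0.28291991  0.1275    ]
 [ 0.64548913 -0.01482483  0.1275    ]]
179 325 235.0 224.0
spanner [[0.54975976 0.08114294]
 [0.41329465 0.08153745]]
housing [[0.6536178  0.15985143]
 [0.65331868 0.12936397]
 [0.58844775 0.15945735]
 [0.58816359 0.12917319]]
jar [[0.72086449 0.01355584 0.045     ]]
```

```bash
python3 -m inch '[-1,0.3,-0.5,0,0,0,-0.04,-1,0.3,-0.5,0,0,0,-0.04,-1,0.3,-0.5,0,0,0,-0.04,-1,0.3,-0.5,0,0,0,-0.04,-1,0.3,-0.5,0,0,0,-0.04,-1,0.3,-0.5,0,0,0,-0.04,-1,0.3,-0.5,0,0,0,-0.04,-1,0.3,-0.5,0,0,0,-0.04,-1,0.3,-0.5,0,0,0,-0.04,-1,0.3,-0.5,0,0,0,-0.04]'; python3 -m inch '[-1,0,-0.4,-0.2,0,0,-0.02,-1,0,0,0,0,0,0]'
```

```text
time: 1.85
eef_pos: [0.5113, 0.1135, 0.3044]
ee_rot: [3.14, -0.001, 1.551]
ft_force: [-0.0, 0.7, -0.1]
grip_width: -0.001
grip_force: 0.0
time: 2.1
eef_pos: [0.5097, 0.0699, 0.2827]
ee_rot: [-3.139, 0.002, 1.484]
ft_force: [0.3, 0.3, 0.1]
grip_width: -0.005
grip_force: 0.0
```

```bash
python3 -m inch '[-1,0,0,-0.4,0,0,0,-1,0,0,-0.4,0,0,0,-1,0,-0.05,-0.38,0,0,0,-1,0,0,0,0,0,0]'
python3 - <<'E'
from plant import bot
from h import *
d=bot.capture("side");im=d["pixels"][:,:,::-1]
w=bot.capture("wrist");wi=w["pixels"][:,:,::-1]
o=np.hstack([cv2.resize(im[140:290,220:420],(400,300),interpolation=cv2.INTER_CUBIC),cv2.resize(wi,(400,300))]);cv2.imwrite("pics/pre.png",o)
t=bot.capture("top")
p=red(t,(240,330,230,290));print(len(p),p.min(0),p.max(0))
E
```

```text
time: 2.6
eef_pos: [0.508, 0.0707, 0.1634]
ee_rot: [-3.135, 0.002, 1.494]
ft_force: [0.1, 0.1, -0.3]
grip_width: 0.002
grip_force: 0.0
286 [256 248] [313 270]
```

View pics/pre.png

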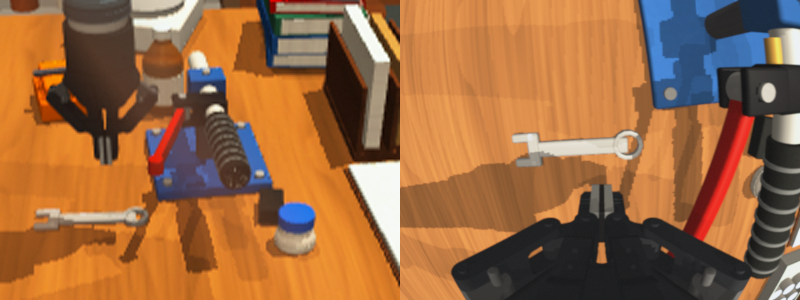

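The side crop shows closed fingertips at (105,160), clear of the lever, with splayed linkages above them; the wrist view shows the spanner clear as well. I need a closer look at the finger profile to choose the height.

Run:
```python
from plant import bot
from h import *
d=bot.capture("side");im=d["pixels"][:,:,::-1]
c=cv2.resize(im[170:250,240:346],(795,600),interpolation=cv2.INTER_CUBIC);c=cv2.convertScaleAbs(c,alpha=1.8,beta=20)
s=bot.sense();p=s["eef_pos"];T=np.linalg.inv(d["T"])
for dz in(0,-.02,-.04,-.06,-.073):
  for dx in(0,.0145):
    q=T@np.r_[p+[dx,0,dz],1];u=d["fx"]*q[0]/q[2]+d["cx"];v=d["fy"]*q[1]/q[2]+d["cy"]
    cv2.circle(c,(int((u-240)*7.5),int((v-170)*7.5)),4,(0,255,255) if dx else (0,255,0),-1)
cv2.imwrite("pics/fin.png",c)
```

```text
(no output)
```

View pics/fin.png

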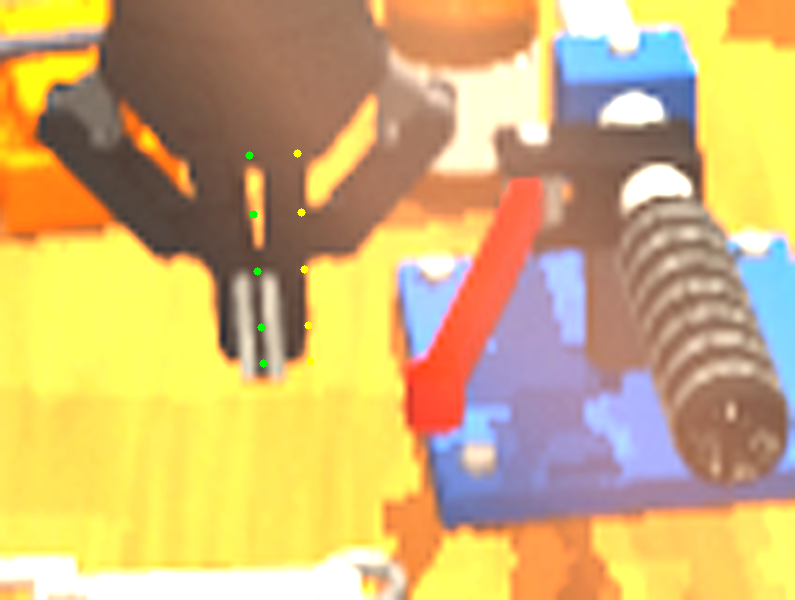

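The straight finger section spans about 37–73 mm ahead of the TCP. I'll raise the TCP to z≈0.170 so the flared linkage clears the blade, then approach.

```bash
python3 -m inch '[-1,0.15,-0.04,0.06,0,0,0,-1,0.15,-0.04,0,0,0,0,-1,0.05,0,0,0,0,0,-1,0,0,0,0,0,0]'; python3 -m inch '[-1,0.05,0,0,0,0,0,-1,0.05,0,0,0,0,0,-1,0,0,0,0,0,0]'
```

```text
time: 3.3
eef_pos: [0.5461, 0.0617, 0.1719]
ee_rot: [3.141, 0.0, 1.492]
ft_force: [0.3, -0.1, -0.8]
grip_width: 0.002
grip_force: 0.0
time: 3.68
eef_pos: [0.5555, 0.0621, 0.1716]
ee_rot: [-3.141, 0.0, 1.493]
ft_force: [-0.4, 0.5, 0.1]
grip_width: 0.004
grip_force: 0.0
```

```bash
for i in 1 2 3; do python3 -m inch '[-1,0.05,0,0,0,0,0,-1,0,0,0,0,0,0]' | egrep 'eef_pos|ft_f'; done
```

```text
eef_pos: [0.5592, 0.0613, 0.1713]
ft_force: [-3.8, -0.8, 1.9]
eef_pos: [0.5638, 0.0607, 0.171]
ft_force: [-5.4, -1.5, 1.9]
eef_pos: [0.5683, 0.0602, 0.1708]
ft_force: [-5.4, -2.4, 2.2]
```

```bash
for i in 1 2; do python3 -m inch '[-1,0.05,0,0,0,0,0,-1,0,0,0,0,0,0]' | egrep 'eef_pos|ft_f'; done;  for i in 1 2; do python3 -m inch '[-1,0.03,0,0,0,0,0,-1,0,0,0,0,0,0]' | egrep 'eef_pos|ft_f'; done
```

```text
eef_pos: [0.5729, 0.0595, 0.1707]
ft_force: [-7.6, -3.0, 4.2]
eef_pos: [0.5774, 0.0591, 0.1706]
ft_force: [-8.6, -4.8, 3.0]
eef_pos: [0.5801, 0.0588, 0.1706]
ft_force: [-8.1, -5.2, 4.3]
eef_pos: [0.5829, 0.0587, 0.1706]
ft_force: [-9.8, -4.2, 4.5]
```

```bash
python3 -m inch '[-1,0.03,0,0,0,0,0,-1,0,0,0,0,0,0]'
python3 - <<'E'
from plant import bot
from h import *
t=bot.capture("top");c=t["pixels"][200:290,230:340,::-1]
d=bot.capture("side");e=d["pixels"][170:250,250:350,::-1]
cv2.imwrite("pics/push.png",np.hstack([cv2.resize(c,(400,330),interpolation=cv2.INTER_CUBIC),cv2.resize(e,(400,330),interpolation=cv2.INTER_CUBIC)]))
E
```

```text
time: 5.68
eef_pos: [0.5848, 0.0585, 0.1705]
ee_rot: [-3.129, 0.004, 1.49]
ft_force: [-12.1, -4.4, 7.7]
grip_width: 0.004
grip_force: 6.0
```

View pics/push.png

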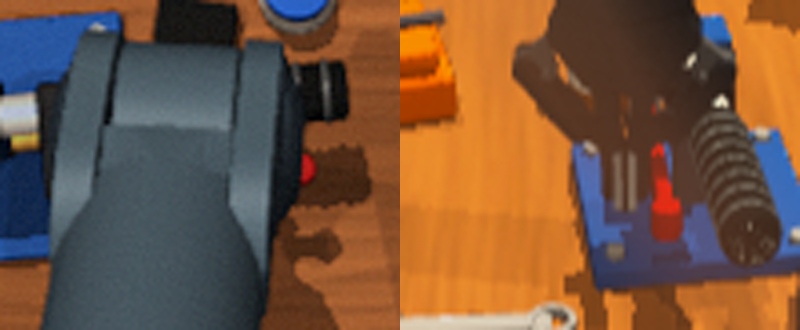

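The side view shows the lever nearly parallel to the grip, with the finger back against it and a clear gap left. Force is starting to rise, so I'll take small steps to confirm the stop.

```bash
for i in 1 2; do python3 -m inch '[-1,0.02,0,0,0,0,0,-1,0,0,0,0,0,0]' | egrep 'eef_pos|ft_f'; done
```

```text
eef_pos: [0.5853, 0.0585, 0.1705]
ft_force: [-16.1, -4.7, 10.8]
eef_pos: [0.5857, 0.0585, 0.1704]
ft_force: [-19.8, -4.0, 15.0]
```

```bash
python3 -m inch '[-1,0,0,0,0,0,0,-1,0,0,0,0,0,0,-1,0,0,0,0,0,0,-1,0,0,0,0,0,0]'
python3 - <<'E'
from plant import bot
from h import *
s=bot.sense();print(s["ft_force"],s["moment"],s["ee_rot"])
d=bot.capture("side");e=d["pixels"][180:240,275:355,::-1]
c=cv2.convertScaleAbs(cv2.resize(e,(800,600),interpolation=cv2.INTER_CUBIC),alpha=1.6,beta=20)
T=np.linalg.inv(d["T"]);P=np.array([.5975,.1425,.115])
for k,q in((0,(0,255,255)),(.27,(255,255,0)),(.32,(0,255,0))):
  a=-1.508-.36+k;w=T@np.r_[P+.13*np.array([np.cos(a),np.sin(a),0])+[0,0,.01],1];u=d["fx"]*w[0]/w[2]+d["cx"];v=d["fy"]*w[1]/w[2]+d["cy"]
  cv2.circle(c,(int((u-275)*10),int((v-180)*10)),5,q,-1)
cv2.imwrite("pics/hold.png",c)
E
```

```text
time: 6.78
eef_pos: [0.5857, 0.0585, 0.1705]
ee_rot: [-3.121, 0.004, 1.49]
ft_force: [-19.0, -3.7, 13.7]
grip_width: -0.004
grip_force: 10.0
[-18.99724376  -3.71348489  13.73607696] [-0.86246542  3.70668222  0.00837039] [-3.12082909  0.004382    1.49030074]
```

View pics/hold.png

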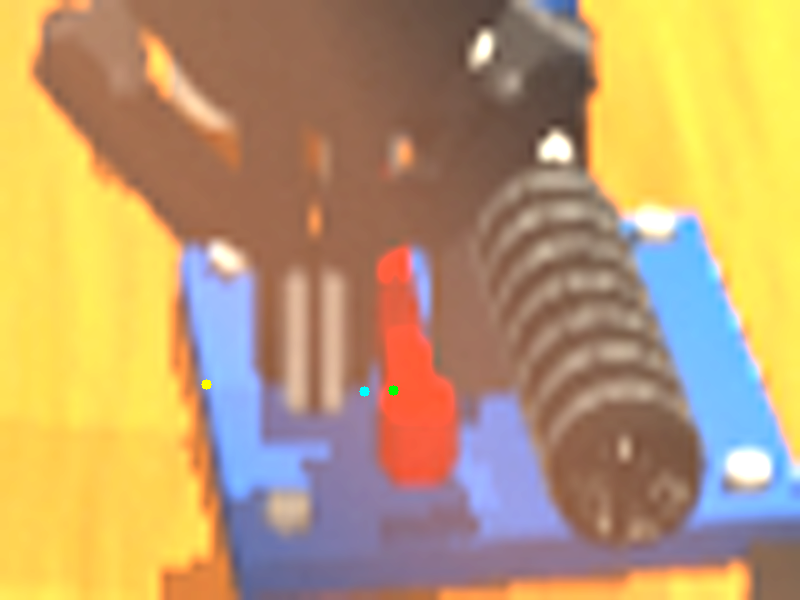

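The side view shows the lever parallel to the bar with a clear gap to the grip. The position has stalled while force rises, so it is at the stop and has been held there. Next I'll let it spring out and confirm with a picture.

```bash
python3 -m inch '[-1,-0.1,0,0,0,0,0,-1,-0.1,0,0,0,0,0,-1,-0.15,0,0,0,0,0,-1,-0.15,0,0.03,0,0,0,-1,-0.1,0,0,0,0,0,-1,0,0,0,0,0,0,-1,0,0,0,0,0,0,-1,0,0,0,0,0,0]'
python3 - <<'E'
from plant import bot
from h import *
s=bot.sense();print(s["ft_force"],s["moment"])
d=bot.capture("side");e=d["pixels"][180:240,275:355,::-1]
c=cv2.convertScaleAbs(cv2.resize(e,(800,600),interpolation=cv2.INTER_CUBIC),alpha=1.6,beta=20)
cv2.imwrite("pics/out.png",c)
E
```

```text
time: 7.82
eef_pos: [0.5342, 0.0619, 0.1751]
ee_rot: [3.14, 0.0, 1.492]
ft_force: [1.1, -0.2, -0.3]
grip_width: 0.002
grip_force: 0.0
[ 1.14980091 -0.19128568 -0.30251425] [0.03649609 0.01359588 0.02468821]
```

View pics/out.png

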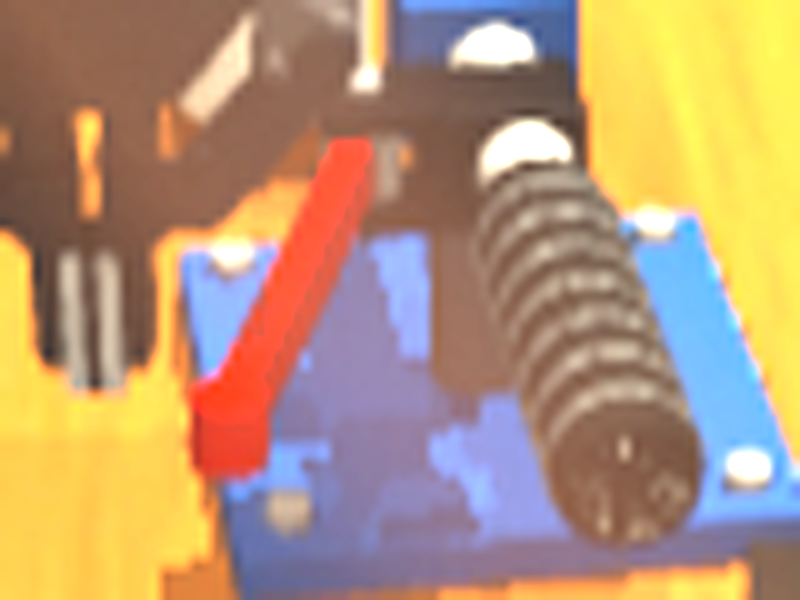

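The lever is fully out, with its knob at (230,430) and the fingers clear. Now the second push.

```bash
python3 -m inch '[-1,0.1,0,0,0,0,0,-1,0.08,0,0,0,0,0,-1,0.07,0,0,0,0,0,-1,0.07,0,0,0,0,0,-1,0.06,0,0,0,0,0,-1,0.06,0,0,0,0,0,-1,0.04,0,0,0,0,0,-1,0,0,0,0,0,0]'; python3 -m inch '[-1,0.03,0,0,0,0,0,-1,0,0,0,0,0,0]'
```

```text
time: 8.88
eef_pos: [0.5783, 0.0591, 0.1736]
ee_rot: [-3.132, 0.004, 1.49]
ft_force: [-8.6, -3.5, 5.5]
grip_width: -0.0
grip_force: 4.1
time: 9.12
eef_pos: [0.5809, 0.0589, 0.1736]
ee_rot: [-3.131, 0.004, 1.49]
ft_force: [-10.0, -3.7, 5.0]
grip_width: 0.0
grip_force: 4.4
```

```bash
python3 -m inch '[-1,0.03,0,0,0,0,0,-1,0,0,0,0,0,0]'| egrep 'eef_pos|ft_f'; for i in 1 2; do python3 -m inch '[-1,0.02,0,0,0,0,0,-1,0,0,0,0,0,0]' | egrep 'eef_pos|ft_f'; done
```

```text
eef_pos: [0.5837, 0.0587, 0.1736]
ft_force: [-8.5, -2.9, 5.7]
eef_pos: [0.5849, 0.0586, 0.1735]
ft_force: [-11.3, -4.6, 7.3]
eef_pos: [0.5854, 0.0586, 0.1735]
ft_force: [-15.4, -4.7, 11.2]
```

```bash
python3 -m inch '[-1,0.01,0,0,0,0,0,-1,0,0,0,0,0,0,-1,0,0,0,0,0,0,-1,0,0,0,0,0,0,-1,0,0,0,0,0,0,-1,0,0,0,0,0,0]'
python3 - <<'E'
from plant import bot
from h import *
d=bot.capture("side");e=d["pixels"][180:240,275:355,::-1]
c=cv2.convertScaleAbs(cv2.resize(e,(800,600),interpolation=cv2.INTER_CUBIC),alpha=1.6,beta=20)
cv2.imwrite("pics/end.png",c)
E
```

```text
time: 10.62
eef_pos: [0.5856, 0.0586, 0.1734]
ee_rot: [-3.122, 0.004, 1.49]
ft_force: [-16.3, -4.1, 12.4]
grip_width: -0.002
grip_force: 8.5
```

View pics/end.png

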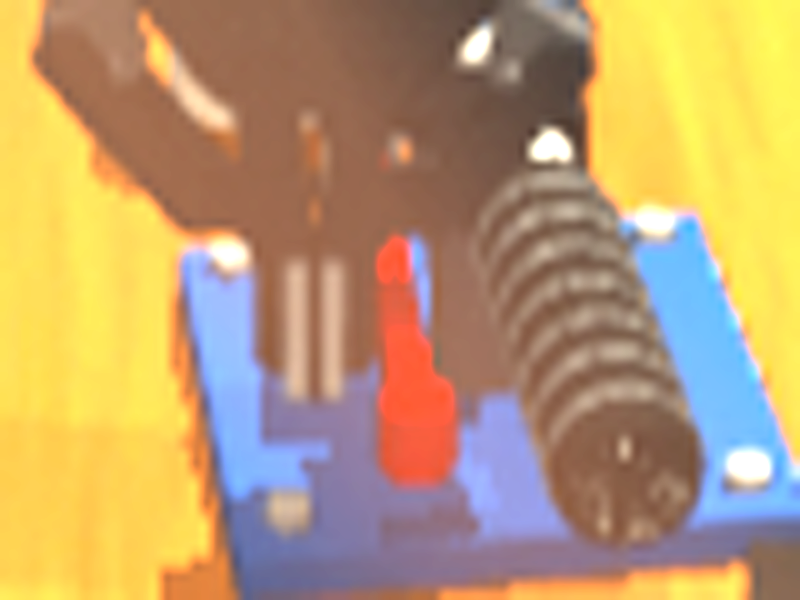

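The lever is in the same place as on the first push, with its knob at (418,430) and a clear gap to the grip. It is held at the stop, so I'm handing in.

```bash
python3 -c "
from plant import bot
print(bot.sign_off())"
```

```text
the job is handed in; nothing more can be done
None
```

I pushed the brake lever in to its stop, held it, let it spring fully out, then pushed it in again; I handed the job in at about 10.7 s with it held at the stop at about 16 N and a clear gap to the grip.

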